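# Shift the feed gearbox into the green slot

## Robot

A 6-joint arm with a two-finger parallel gripper is mounted at the origin on a cart in front of the work surface, level with it; the furniture and walls round the work are solid. World frame = base frame: x ahead of the robot, y to its left, z up, the work surface at z = 0. Lengths are in m, angles in rad, forces in N, time in s.
With the tool pointing down it reaches from about 0.3 to 0.875 m from the base axis. Payload 6.4 kg.
Tool frame: the origin (TCP) lies on the centre line of the jaws, within the pads' length; the fingertips stand 14 mm ahead of it and the grasp point (between the pads) lies 5 mm behind it; z points along the fingers, y is the line along which they close (so a half turn about z gives the same grasp; the last joint's range is limited). The gripper opens to 85 mm and grips with 20 to 120 N. Pads are 22 mm wide; open, the fingers measure 114 mm over their backs; the gripper's body (76 mm by 85 mm) begins 54 mm behind the grasp point. The pads swing forward as they close: fully open they stand 13 mm farther back than shut.
Start: joints at [1.107, 0.181, 1.607, -0, 1.354, -0.206], TCP at [0.147, 0.556, 0.207] pointing down, gripper open.
Joint ranges: [-2.99, 2.99], [-0.89, 2.07], [0.3, 2.58], [-1.14, 4.28], [0, 2.63], [-3.12, 3.12]. Speed limits (rad/s): [2.57, 2.57, 3.01, 3.14, 3.14, 3.14].

## Interface

Orientations are given as a unit quaternion [x, y, z, w].
In Python, from station import status, imaging, r gives the robot as it stands. The module is installed in compiled form; this text tells all that it offers.
- The arm moves only by the tool arm_command, never from a script. Its arguments are lists of equal length, an entry for each row: "travel": the shift along the tool's x, y, z in units of 400 mm (1.0 is 400 mm), a list of three; "rot": the turn, a rotation vector about the tool's x, y, z in units of 60 degrees (1.0 is 60 degrees), a list of three. In form: {"travel": [[tx, ty, tz], ...], "rot": [[wx, wy, wz], ...]}. A call has 1 to 20 rows; each row shifts and turns the commanded pose from where the row before left it, along the tool's axes as they then stand; what a row does not reach is not made up. A row lasts 1/10 s, in which the tool goes at most 50 mm and 8.59 degrees, less where a joint would pass 70% of its speed; a pose out of reach is approached as far as the arm can. A call with a number of a shift or a turn outside -1 to 1 is refused whole. A call with a gripper value outside its range is refused whole. "claw" is the gripper's target within -1 to 1 (fully open at 1, half-way at 0, shut at -1), set as the call begins (left out, the last holds). The fingers move at their own pace and stop on an object; "force" is the grip in N (left out, the last holds). Time passes only in rows, so rows that do not move let the fingers close. It gives the time, the measured TCP pose, the force, the opening and the grip force at its end, in the units of the state.
- status.state(): the state, without advancing time (a new reading comes with each control period).
- imaging.capture(name): name is "scene" or "top" or "wrist"; returns (picture, depth): 384x512x3 uint8, red, green, blue; 384x512 float32, m along the optical axis (not along the pixel's ray), 0 where there is no reading.
- imaging.calibration(name): a dict with "intrinsics" (3x3 intrinsics, pixels), "extrinsics" (4x4, takes a point from world to camera coordinates); the wrist camera has in their place "tool_from_camera" (4x4, takes a point from camera to tool coordinates, whose origin is the TCP and whose axes are the flange's). Camera axes: x right, y up, looking along -z (the intrinsics and any distortion apply to the point x, -y, -z); pixel columns grow to the right and rows downward; lengths in m; the calibration is good to about 2 mm. A picture is of the moment at which its call begins: read the wrist's pose just before it. calibration takes no time and is no camera call.
- r.close_job(): hands the job in; it is judged then, once.
The state is a dict: "time_s": time; "joint_positions": joint angles; "qvel": joint speeds; "joint_efforts": joint torques, N m; "tcp_pos": TCP position; "eef_rot": TCP orientation; "ft_force": force on the tool from outside, world axes, zero at the start; "moment": the same for the moment, N m; "grip_width": finger opening in m; "grasp_force": force on a finger pad.
Only numpy, scipy, OpenCV 4.12 (cv2) and the standard library are available. Lean on these libraries where they do the work, as an engineer would, in place of code of your own. Each camera call takes 0.05 s, during which the arm holds its last target. There are 200 camera calls.

## Task

Shift the feed gearbox on the bench: with shut fingertips, push its black-knobbed lever out of the near middle slot, across the gate, and fully home into the slot marked by the green disc, without putting it into any other slot on the way. Only push the lever, gently; do not grip it. Leave everything else on the bench where it is and finish clear of the lever.

Things in the scene. Friction and masses are not known exactly. Their poses are not given: they have to be found in the camera images.
- gearbox: Blue feed gearbox fixed to the bench, 174 x 214 mm at its flange, its aluminium top 100 mm above the bench. Origin: centre of its underside. Its +x is 'far', its +y is 'left' (as seen from the robot; the box may be turned up to 20 degrees).
- gate_centre (a point): Centre of the gate in the gearbox's top. Three slots run along x (columns at y = +22, 0, -22 mm: left, middle, right), joined at x = 0 by a cross way along y: six slot ends, near and far. All ways are 12 mm wide. The lever's 9 mm stem is confined to them: it can change column only within about 2 mm of x = 0 at the gate; rounded corners help it in.
- knob (a point): Centre of the lever's black ball knob, 38 mm diameter. The lever pivots under the gate centre, 20 mm above the bench; knob centre 170 mm from the pivot, so 190 mm above the bench when upright. The knob moves 2.1 times as far as the stem in the gate: slot ends are about 41 mm near/far, outer columns about 45 mm left/right of upright. The stem below is 9 mm thick.
- lever_fore_aft (a joint): Lean of the lever along the gearbox's x, rad: 0 in the cross way, positive = far, negative = near; fully home in a slot about +0.245 or -0.245. Starts in the near middle slot, between -0.24 and -0.16. About 2 N at the knob moves it; no spring: friction holds it where it is left.
- lever_left_right (a joint): Lean of the lever along the gearbox's y, rad: 0 in the middle column, about +0.27 in the left and -0.27 in the right column (side stops about 0.02 beyond). Starts at 0. About 2 N at the knob moves it; no spring: friction holds it.
- green_marker: Flat green disc, 28 mm diameter, 4 mm high, fixed on the gate plate just beyond the end of the slot it marks (gearbox frame: x = +42 or -42 mm, y = +22 or -22 mm: far or near, left or right). Origin: centre of its underside. Red, yellow and blue discs mark the other three outer slots; the middle slots have none.
- mallet: Bystander, loose: wooden mallet, 184x85x60 mm. Origin: centre of its underside. Leave it alone.
- oil_can: Bystander, loose: dark green pump oiler with a thin spout, 177 mm tall. Origin: centre of its underside. Leave it alone.
- abrasive_roll: Bystander, loose: dark brown roll of abrasive cloth, 69 mm diameter, 50 mm high. Origin: centre of its underside. Leave it alone.
- spanner: Bystander, loose: steel spanner, 197 mm long, lying flat. Origin: centre of its underside. Leave it alone.
- calliper: Bystander, loose: steel spring calliper, 152 mm long, lying flat. Origin: centre of its underside. Leave it alone.
- block_23: Bystander, loose: loose tapered hardwood block standing left of the gearbox, 28x51x64 mm. Origin: centre of its underside. Leave it alone.
- block_24: Bystander, loose: loose tapered hardwood block standing right of the gearbox, 28x50x64 mm. Origin: centre of its underside. Leave it alone.

How it is judged:
By the outcome, as a careful person would: the job done as asked, in the order asked, and still so for the second after the job is handed in, with the robot touching nothing.
It also fails if it takes over 54 s, if anything falls off the work surface, if the arm or the gripper's body presses on something with over 40 N, if the wrist force passes 120 N, or if a joint passes its speed limit or range.

## Working session

There is one attempt and no reset: what is moved stays moved. The work goes in short steps, Python scripts to look and compute and a tool call to move; the robot and the scene stay as the last step left them, time stands still between calls to the robot, and variables do not carry over. Pictures are saved under pics/ and viewed, at most 10 in all, crops included, and the job is handed in when it is done.

Besides the shell and the picture viewer there is one more tool, called after ">>>" as name(argument=value, ...) on one line, values as JSON. arm_command: Moves the arm, as the interface text tells. Shifts and turns lie within -1 to 1; 1 stands for 400 mm of shift or 60 degrees of turn. Its arguments: {"type":"object","properties":{"travel":{"type":"array"},"rot":{"type":"array"},"claw":{"type":"number"},"force":{"type":"number"}},"required":["travel","rot"]}

```bash
mkdir -p pics
cat > h.py <<'E'
import numpy as np, cv2
from station import status, imaging, r
from scipy.spatial.transform import Rotation as R
def cam(name, st=None):
    c=imaging.calibration(name); K=np.array(c["intrinsics"])
    if name=="wrist":
        T=np.eye(4); T[:3,:3]=R.from_quat(st["eef_rot"]).as_matrix(); T[:3,3]=st["tcp_pos"]
        return K, T@np.array(c["tool_from_camera"])
    return K, np.linalg.inv(np.array(c["extrinsics"]))
def ray(K,W,u,v):
    d=W[:3,:3]@np.array([(u-K[0,2])/K[0,0],-(v-K[1,2])/K[1,1],-1.0]); return W[:3,3],d
def onplane(K,W,u,v,z):
    o,d=ray(K,W,u,v); return o+d*(z-o[2])/d[2]
def proj(K,W,p):
    c=np.linalg.inv(W)@np.append(p,1); return K[0,2]+K[0,0]*c[0]/-c[2], K[1,2]-K[1,1]*c[1]/-c[2]
E
python3 - <<'E'
from h import *
ims=[]
for n in("scene","top"):
    p,d=imaging.capture(n); np.savez(f"{n}.npz",p=p,d=d); cv2.imwrite(f"pics/{n}0.png",p[...,::-1]); print(n,imaging.calibration(n))
print(imaging.calibration("wrist")); print(status.state())
E
```

```text
scene {'intrinsics': array([[354.93226533,   0.        , 255.41151046],
       [  0.        , 354.93226533, 196.82952832],
       [  0.        ,   0.        ,   1.        ]]), 'extrinsics': array([[ 0.61692246, -0.78699616, -0.00661252, -0.3242899 ],
       [ 0.50622476,  0.39036587,  0.76899349, -0.367759  ],
       [-0.60261362, -0.47775677,  0.63922241, -0.80187507],
       [ 0.        ,  0.        ,  0.        ,  1.        ]])}
top {'intrinsics': array([[395.33997321,   0.        , 258.63162556],
       [  0.        , 395.33997321, 193.00712922],
       [  0.        ,   0.        ,   1.        ]]), 'extrinsics': array([[ 1.40089713e-01, -9.90138691e-01, -4.94992740e-04,
        -3.33302503e-02],
       [ 9.66946389e-01,  1.36700749e-01,  2.15238439e-01,
        -5.76092495e-01],
       [-2.13048240e-01, -3.06313226e-02,  9.76561401e-01,
        -1.26977072e+00],
       [ 0.00000000e+00,  0.00000000e+00,  0.00000000e+00,
         1.00000000e+00]])}
{'intrinsics': array([[309.69045308,   0.        , 256.29147443],
       [  0.        , 309.69045308, 192.27771295],
       [  0.     
[... 428 characters left out ...]
ns': array([ 1.10672091e+00,  1.81484696e-01,  1.60792356e+00, -1.87801058e-05,
        1.35379769e+00, -2.06292017e-01]), 'qvel': array([-5.23085620e-04, -7.15590452e-05, -2.47570367e-03,  2.21630958e-04,
       -1.94150148e-03,  1.66886539e-04]), 'joint_efforts': array([ 1.14845656e-05, -4.45880663e+01, -3.52237344e+01, -8.38415485e-05,
        4.17992022e-03, -2.13474414e-05]), 'tcp_pos': array([0.14632547, 0.55550781, 0.20665667]), 'eef_rot': array([ 1.28533062e-01,  9.91704896e-01, -7.64770977e-04, -2.56681982e-04]), 'ft_force': array([-0.26532471,  0.44484215,  0.24277751]), 'moment': array([-0.00684459,  0.02170885, -0.00844948]), 'grasp_force': 0.0, 'grip_width': 0.08523838257490032}
```

View pics/scene0.png

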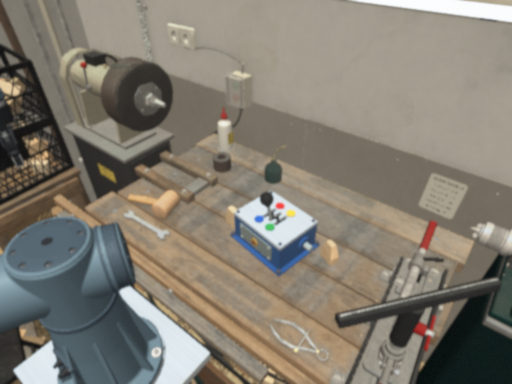

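View pics/top0.png

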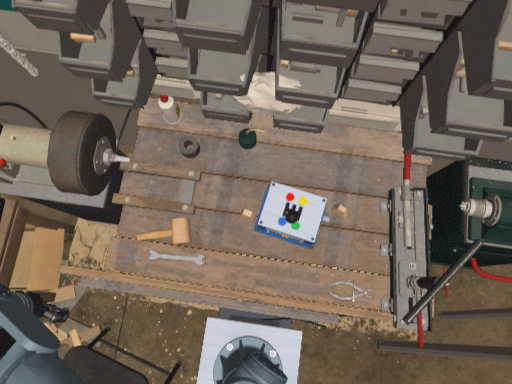

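The top view shows the gearbox near (291,212), with red (290,197) far-left, yellow (303,201) far-right, blue (283,225) near-left and green (295,226) near-right. The black knob is at about (291,213). Next I'll locate the discs and the knob by colour.

```bash
cat > m.py <<'E'
from h import *
def blobs(p,roi):
    hsv=cv2.cvtColor(p,cv2.COLOR_RGB2HSV); H,S,V=[hsv[...,i].astype(int) for i in range(3)]
    m0=np.zeros(H.shape,bool); x0,y0,x1,y1=roi; m0[y0:y1,x0:x1]=1
    M=dict(red=((H<8)|(H>172))&(S>150)&(V>120),yellow=(H>18)&(H<35)&(S>130)&(V>120),green=(H>45)&(H<85)&(S>110)&(V>70),
      blue=(H>98)&(H<125)&(S>120)&(V>120),black=(V<60))
    out={}
    for k,m in M.items():
        n,l,s,c=cv2.connectedComponentsWithStats((m&m0).astype(np.uint8))
        out[k]=[(tuple(c[i].round(2)),int(s[i,4]),tuple(int(q) for q in s[i,:4])) for i in range(1,n) if s[i,4]>12]
    return out
E
python3 - <<'E'
from m import *
for n,roi in(("scene",(235,180,320,265)),("top",(255,180,328,248))):
    f=np.load(n+".npz"); K,W=cam(n); b=blobs(f["p"],roi); print(n)
    for k,v in b.items():
        for c,a,bb in v:
            z=.186 if k=="black" else .104
            print(k,c,a,bb,onplane(K,W,*c,z).round(4))
    x0,y0,x1,y1=roi; cv2.imwrite(f"pics/{n}c.png",cv2.resize(f["p"][y0:y1,x0:x1,::-1],None,fx=5,fy=5,interpolation=cv2.INTER_CUBIC))
a=cv2.imread("pics/scenec.png"); b=cv2.imread("pics/topc.png"); h=max(len(a),len(b))
cv2.imwrite("pics/both.png",np.hstack([cv2.copyMakeBorder(i,0,h-len(i),0,0,0) for i in(a,b)]))
E
```

```text
scene
red (np.float64(279.62), np.float64(205.57)) 21 (277, 204, 6, 4) [ 0.5646 -0.061   0.104 ]
yellow (np.float64(290.41), np.float64(212.93)) 29 (287, 211, 8, 5) [ 0.5572 -0.1041  0.104 ]
green (np.float64(269.54), np.float64(226.57)) 35 (266, 224, 8, 6) [ 0.4756 -0.0897  0.104 ]
blue (np.float64(258.66), np.float64(218.39)) 38 (255, 216, 8, 6) [ 0.4832 -0.0458  0.104 ]
blue (np.float64(252.58), np.float64(250.17)) 200 (235, 234, 38, 31) [ 0.3794 -0.1063  0.104 ]
blue (np.float64(302.34), np.float64(240.24)) 41 (299, 236, 9, 11) [ 0.4872 -0.1887  0.104 ]
blue (np.float64(297.53), np.float64(257.51)) 104 (286, 250, 23, 15) [ 0.4295 -0.211   0.104 ]
black (np.float64(266.19), np.float64(198.87)) 85 (262, 194, 10, 12) [ 0.4863 -0.0688  0.186 ]
top
red (np.float64(289.67), np.float64(196.63)) 46 (286, 193, 8, 8) [ 0.5683 -0.0554  0.104 ]
yellow (np.float64(302.56), np.float64(200.75)) 48 (299, 197, 8, 8) [ 0.5606 -0.0986  0.104 ]
green (np.float64(295.07), np.float64(224.89)) 46 (292, 221, 7, 8) [ 0.4788 -0.084   0.104 ]
blue (np.float64(261.64), np.float64(207.11)) 72 (255, 187, 14, 40) [0.5211 0.0302 0.104 ]
blue (np.float64(282.06), np.float64(220.94)) 48 (278, 218, 9, 7) [ 0.4856 -0.041   0.104 ]
blue (np.float64(282.68), np.float64(237.62)) 139 (257, 228, 53, 20) [ 0.4328 -0.0498  0.104 ]
black (np.float64(292.07), np.float64(213.73)) 182 (284, 203, 18, 20) [ 0.4989 -0.065   0.186 ]
```

View pics/both.png

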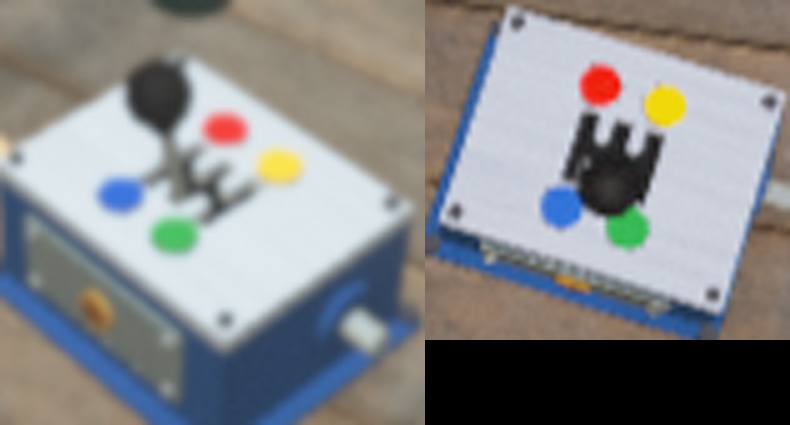

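```bash
cat >> h.py <<'E'
def goto(target,yaw):  # tool-frame move in units, gearbox yaw in deg; turn first, then shift
    s=status.state(); A=R.from_quat(s["eef_rot"])
    c,n=np.cos(np.radians(yaw)),np.sin(np.radians(yaw))
    B=R.from_matrix(np.array([[-c,-n,0],[-n,c,0],[0,0,-1]]))
    w=(A.inv()*B).as_rotvec(degrees=True)/60
    print("t",s["time_s"],"tcp",s["tcp_pos"].round(4),"rot units",w.round(4),"travel units after turn",(B.inv().apply(np.array(target)-s["tcp_pos"])/.4).round(4))
def g2w(c,yaw,x,y,z):
    a=np.radians(yaw); return np.array([c[0]+x*np.cos(a)-y*np.sin(a),c[1]+x*np.sin(a)+y*np.cos(a),z])
E
python3 -c "
from h import *
goto(g2w((.522,-.072),-10.1,-.07,.075,.25),-10.1)"
```

```text
t 0.1 tcp [0.1463 0.5555 0.2067] rot units [-0.0015 -0.0004 -0.0778] travel units after turn [-1.0247 -1.1923 -0.1084]
```

>>> arm_command(travel=[[0,0,-0.05],[-0.064,-0.0745,-0.0036],[-0.064,-0.0745,-0.0036],[-0.064,-0.0745,-0.0036],[-0.064,-0.0745,-0.0036],[-0.064,-0.0745,-0.0036],[-0.064,-0.0745,-0.0036],[-0.064,-0.0745,-0.0036],[-0.064,-0.0745,-0.0036],[-0.064,-0.0745,-0.0036],[-0.064,-0.0745,-0.0036],[-0.064,-0.0745,-0.0036],[-0.064,-0.0745,-0.0036],[-0.064,-0.0745,-0.0036],[-0.064,-0.0745,-0.0036],[-0.064,-0.0745,-0.0036],[-0.064,-0.0745,-0.0036],[0,0,0],[0,0,0]], rot=[[-0.0015,0,-0.0778],[0,0,0],[0,0,0],[0,0,0],[0,0,0],[0,0,0],[0,0,0],[0,0,0],[0,0,0],[0,0,0],[0,0,0],[0,0,0],[0,0,0],[0,0,0],[0,0,0],[0,0,0],[0,0,0],[0,0,0],[0,0,0]], claw=-1, force=20)

```text
time_s: 2.0
tcp_pos: [0.4658, 0.0143, 0.2492]
eef_rot: [0.089, 0.996, 0.001, -0.001]
ft_force: [-0.4, 0.8, 0.1]
grip_width: -0.0002
grasp_force: 0.0
```

```bash
cat > look.py <<'E'
import sys
from m import *
def look(tag,view=True):
    s=status.state(); p,d=imaging.capture("wrist"); K,W=cam("wrist",s)
    np.savez(tag+".npz",p=p,d=d,K=K,W=W)
    if view: cv2.imwrite(f"pics/{tag}.png",p[...,::-1])
    for k,v in blobs(p,(0,0,512,384)).items():
        for c,a,bb in v:
            if a>150: print(k,[float(q) for q in c],a,bb,onplane(K,W,*c,.186 if k=="black" else .104).round(4))
if __name__=="__main__": look(sys.argv[1])
E
python3 look.py w1
```

```text
red [211.18, 265.27] 391 (200, 255, 23, 22) [ 0.5672 -0.0553  0.104 ]
yellow [173.88, 267.27] 321 (162, 258, 24, 19) [ 0.5622 -0.0983  0.104 ]
green [166.09, 197.15] 486 (154, 186, 25, 24) [ 0.4776 -0.0842  0.104 ]
blue [199.2, 145.47] 1094 (128, 142, 144, 9) [ 0.43   -0.0366  0.104 ]
blue [276.51, 196.47] 298 (273, 152, 7, 97) [0.4977 0.0318 0.104 ]
blue [207.08, 196.82] 491 (195, 185, 25, 25) [ 0.485  -0.0411  0.104 ]
black [240.45, 75.62] 680 (0, 28, 484, 96) [0.3763 0.0203 0.186 ]
black [450.07, 182.73] 872 (441, 126, 24, 114) [0.4812 0.1652 0.186 ]
black [501.29, 206.93] 161 (485, 201, 27, 11) [0.5089 0.2057 0.186 ]
black [175.47, 236.0] 2331 (142, 212, 74, 50) [ 0.4878 -0.0558  0.186 ]
black [256.66, 340.08] 31761 (16, 239, 482, 145) [ 0.6049 -0.0091  0.186 ]
black [476.13, 273.81] 1348 (454, 255, 58, 51) [0.5683 0.1887 0.186 ]
black [8.2, 308.44] 783 (0, 276, 25, 57) [ 0.5307 -0.221   0.186 ]
black [499.87, 293.95] 346 (489, 285, 23, 19) [0.5929 0.2102 0.186 ]
```

View pics/w1.png

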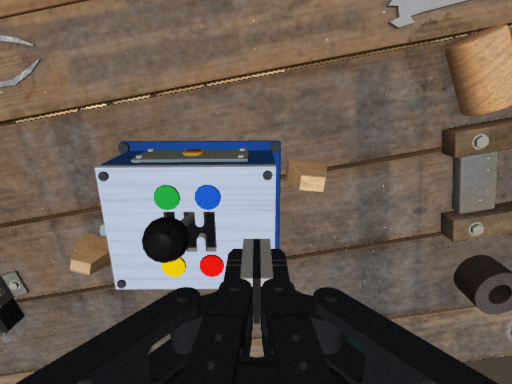

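The wrist view is upside down, with near at the top. It shows green (166,197) near-right, blue (207,197) near-left, red (211,265), yellow (174,267) partly hidden, and the knob at about (166,240). The wrist and top views agree that the gate centre is at about (0.5228, -0.0698) with yaw about -9.9°. Next I'll work out the knob position.

```bash
cat > knob.py <<'E'
import sys
from m import *
C=(.5228,-.0698); YAW=-9.9
def knob(tag,fresh=True):
    if fresh:
        s=status.state(); p,d=imaging.capture("wrist"); K,W=cam("wrist",s); np.savez(tag+".npz",p=p,d=d,K=K,W=W)
    else:
        f=np.load(tag+".npz"); p,K,W=f["p"],f["K"],f["W"]
    g=cv2.medianBlur(cv2.cvtColor(p,cv2.COLOR_RGB2GRAY),3)
    cs=cv2.HoughCircles(g,cv2.HOUGH_GRADIENT,1.0,20,param1=120,param2=14,minRadius=18,maxRadius=34)
    a=np.radians(YAW)
    for u,v,rad in (cs[0][:6] if cs is not None else []):
        if g[int(v),int(u)]>60: continue
        q=onplane(K,W,u,v,.188); x,y=q[0]-C[0],q[1]-C[1]
        print("knob px",u,v,rad,"world",q.round(4),"gearbox x,y mm",round((x*np.cos(a)+y*np.sin(a))*1e3,1),round((-x*np.sin(a)+y*np.cos(a))*1e3,1))
if __name__=="__main__": knob(sys.argv[1],len(sys.argv)<3)
E
python3 knob.py w1 old; python3 -c "
from knob import *
goto(g2w(C,YAW,-.085,0,.25),YAW); goto(g2w(C,YAW,-.085,0,.192),YAW)"
```

```text
knob px 164.5 238.5 23.9 world [ 0.4875 -0.0644  0.188 ] gearbox x,y mm -35.7 -0.8
knob px 479.5 281.5 26.6 world [0.575  0.1905 0.188 ] gearbox x,y mm 6.7 265.4
t 2.05 tcp [0.4655 0.0151 0.2493] rot units [ 0.0019 -0.0014 -0.0039] travel units after turn [ 0.035  -0.1845 -0.0019]
t 2.05 tcp [0.4655 0.0151 0.2493] rot units [ 0.0019 -0.0014 -0.0039] travel units after turn [ 0.035  -0.1845  0.1431]
```

>>> arm_command(travel=[[0.035,-0.0245,0],[0,-0.04,0],[0,-0.04,0],[0,-0.04,0],[0,-0.04,0],[0,0,0.05],[0,0,0.05],[0,0,0.043],[0,0,0],[0,0,0]], rot=[[0.0019,-0.0014,-0.0039],[0,0,0],[0,0,0],[0,0,0],[0,0,0],[0,0,0],[0,0,0],[0,0,0],[0,0,0],[0,0,0]])

```text
time_s: 3.05
tcp_pos: [0.4396, -0.0545, 0.1929]
eef_rot: [0.085, 0.996, -0.0, 0.001]
ft_force: [-0.3, 0.4, -0.3]
grip_width: -0.0004
grasp_force: 0.0
```

```bash
python3 -c "
from h import *
print(status.state()['tcp_pos'],status.state()['eef_rot'],status.state()['ft_force'])"; python3 knob.py w2; python3 -c "
from h import *
f=np.load('w2.npz');cv2.imwrite('pics/w2.png',f['p'][...,::-1])"
```

```text
[ 0.43955061 -0.05448139  0.19291425] [ 8.51797139e-02  9.96365410e-01 -1.67761885e-04  5.97681353e-04] [-0.3148225   0.36356863 -0.32655149]
knob px 34.5 324.5 21.2 world [ 0.4851 -0.2146  0.188 ] gearbox x,y mm -12.3 -149.1
```

View pics/w2.png

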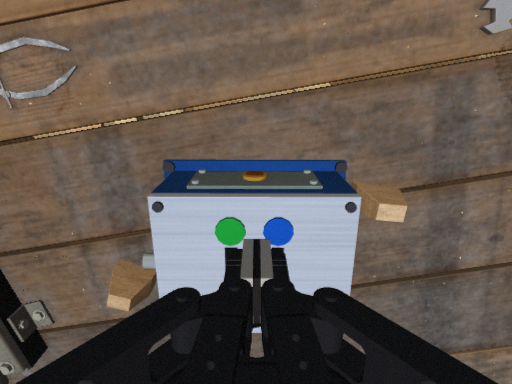

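The view shows the fingers hiding the knob, centred between green (230,231) and blue (278,231), so the tool is lined up with the middle column. I'll push far until contact and watch the force.

>>> arm_command(travel=[[-0.015,0,0],[-0.015,0,0],[-0.01,0,0],[-0.01,0,0],[-0.01,0,0]], rot=[[0,0,0],[0,0,0],[0,0,0],[0,0,0],[0,0,0]])

```text
time_s: 3.6
tcp_pos: [0.4639, -0.0598, 0.1927]
eef_rot: [0.086, 0.996, -0.0, 0.001]
ft_force: [-0.0, -0.0, 0.3]
grip_width: -0.0001
grasp_force: 0.0
```

>>> arm_command(travel=[[-0.01,0,0],[-0.01,0,0],[-0.01,0,0],[-0.01,0,0],[-0.01,0,0],[0,0,0]], rot=[[0,0,0],[0,0,0],[0,0,0],[0,0,0],[0,0,0],[0,0,0]])

```text
time_s: 4.2
tcp_pos: [0.4836, -0.0632, 0.1927]
eef_rot: [0.086, 0.996, -0.0, 0.001]
ft_force: [-0.4, 0.1, -0.3]
grip_width: -0.0004
grasp_force: 0.0
```

```bash
cat > fix.py <<'E'
import sys
from knob import *
def gb(q):
    a=np.radians(YAW); x,y=q[0]-C[0],q[1]-C[1]; return ((x*np.cos(a)+y*np.sin(a))*1e3).round(1),((-x*np.sin(a)+y*np.cos(a))*1e3).round(1)
if __name__=="__main__":
    s=status.state(); print("tool gb",gb(s["tcp_pos"]),s["tcp_pos"].round(4),s["ft_force"].round(2))
    p,d=imaging.capture("scene"); K,W=cam("scene"); np.savez(sys.argv[1]+".npz",p=p,d=d)
    cv2.imwrite(f"pics/{sys.argv[1]}.png",cv2.resize(p[160:260,215:345,::-1],None,fx=5,fy=5,interpolation=cv2.INTER_CUBIC))
E
python3 fix.py s1
```

```text
tool gb (np.float64(-39.7), np.float64(-0.3)) [ 0.4836 -0.0632  0.1927] [-0.37  0.07 -0.3 ]
```

View pics/s1.png

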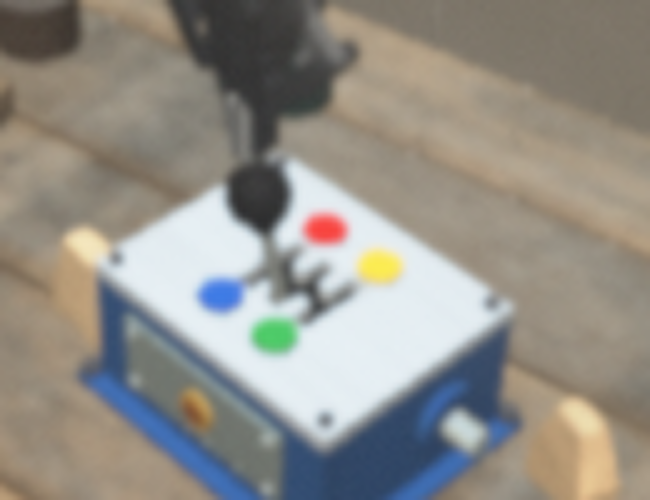

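Run:
```python
from fix import *
K,W=cam("scene"); s=status.state(); T=R.from_quat(s["eef_rot"])
f=lambda p:((np.array(proj(K,W,p))-[215,160])*5).round(0)
print("tcp",f(s["tcp_pos"]),"tip",f(s["tcp_pos"]+T.apply([0,0,.014])))
for x in(-.036,-.02,-.01,0): print(x,"knob",f(g2w(C,YAW,x,0,.02+np.sqrt(.17**2-x*x))+np.array([-.003,-.0053,0])))
for n in("scene","s1"):
    d=np.load(n+".npz")["d"]; print(n,d[196:203,262:272:3].round(3))
W2=np.linalg.inv(W)
for x in(-.036,-.01): print((W2@np.append(g2w(C,YAW,x,0,.187),1))[2])
```

```text
tcp [244. 183.] tip [244. 203.]
-0.036 knob [254. 196.]
-0.02 knob [276. 179.]
-0.01 knob [289. 170.]
0 knob [303. 162.]
scene [[0.933 0.925 0.925 0.93 ]
 [0.933 0.929 0.929 0.932]
 [0.93  0.927 0.926 0.93 ]
 [0.932 0.926 0.926 0.934]
 [0.93  0.927 0.926 0.932]
 [0.934 0.926 0.932 0.936]
 [0.936 0.929 0.931 0.938]]
s1 [[0.932 0.927 0.927 0.932]
 [0.928 0.926 0.924 0.929]
 [0.932 0.927 0.926 0.931]
 [0.931 0.928 0.928 0.933]
 [0.932 0.928 0.927 0.933]
 [0.935 0.    0.928 0.933]
 [0.935 0.929 0.929 0.936]]
-0.9456254608458075
-0.9589244610224482
```

Run:
```python
from fix import *
f=np.load("w2.npz"); d=f["d"]; K=f["K"]; T=np.array(imaging.calibration("wrist")["tool_from_camera"])
for u in (247,252,257,262,267):
  for v in (236,241,246,256,266,280,300):
    z=d[v,u]; q=T@np.array([(u-K[0,2])/K[0,0]*z,-(v-K[1,2])/K[1,1]*z,-z,1]); print(u,v,round(float(z),3),(q[:3]*1e3).round(0), f["p"][v,u])
```

```text
247 236 0.288 [-49.  -8.  94.] [179 190 209]
247 241 0.152 [  9.  -4. -30.] [92 87 83]
247 246 0.147 [  9.  -3. -35.] [89 87 86]
247 256 0.138 [ 10.  -3. -45.] [89 87 85]
247 266 0.131 [  9.  -3. -52.] [90 89 86]
247 280 0.124 [  8.  -3. -60.] [167 164 160]
247 300 0.108 [ 11.  -2. -76.] [16 17 19]
252 236 0.287 [-49.  -3.  93.] [179 188 208]
252 241 0.152 [  9.  -1. -30.] [86 84 82]
252 246 0.147 [ 10.  -1. -35.] [85 82 79]
252 256 0.138 [ 10.  -1. -45.] [80 79 77]
252 266 0.13 [ 10.  -1. -53.] [82 80 77]
252 280 0.122 [  9.  -1. -61.] [169 166 159]
252 300 0.116 [  5.  -1. -69.] [18 19 20]
257 236 0.287 [-49.   2.  93.] [179 188 209]
257 241 0.152 [ 10.   1. -30.] [13 13 16]
257 246 0.146 [ 10.   1. -36.] [17 12 14]
257 256 0.138 [ 10.   1. -44.] [10 10 16]
257 266 0.129 [ 10.   1. -53.] [12 14 14]
257 280 0.123 [  8.   1. -61.] [39 37 36]
257 300 0.125 [ -0.   1. -62.] [36 34 32]
262 236 0.287 [-49.   6.  93.] [180 192 210]
262 241 0.151 [ 10.   4. -30.] [88 86 84]
262 246 0.147 [ 10.   4. -35.] [90 90 85]
262 256 0.138 [ 10.   4. -44.] [86 88 82]
262 266 0.13 [ 10.   3. -53.] [91 88 87]
262 280 0.122 [  9.   3. -62.] [186 181 176]
262 300 0.116 [  5.   3. -69.] [13 13 17]
267 236 0.284 [-48.  11.  90.] [ 21  82 191]
267 241 0.151 [ 10.   6. -30.] [87 86 84]
267 246 0.147 [ 10.   6. -35.] [87 86 83]
267 256 0.138 [ 10.   6. -44.] [90 88 84]
267 266 0.131 [  9.   6. -52.] [92 89 87]
267 280 0.118 [ 11.   5. -65.] [74 74 70]
267 300 0.108 [ 10.   5. -75.] [16 15 19]
```

The knob has not moved. Depth puts the shut fingertips about 30 mm behind the stated TCP, so they are passing above the knob. I'll cross-check this in the scene depth.

Run:
```python
from fix import *
d=np.load("s1.npz")["d"]; K,W=cam("scene"); s=status.state(); T=R.from_quat(s["eef_rot"])
for v in range(178,200,2):
  for u in (263,267,270):
    z=d[v,u]; q=W@np.array([(u-K[0,2])/K[0,0]*z,-(v-K[1,2])/K[1,1]*z,-z,1]); print(u,v,"tool mm",(T.inv().apply(q[:3]-s["tcp_pos"])*1e3).round(0),"z",q[2].round(3),end=" | ")
  print()
```

```text
263 178 tool mm [ 11.  -8. -72.] z 0.264 | 267 178 tool mm [  5. -16. -73.] z 0.266 | 270 178 tool mm [ 11. -32. -85.] z 0.277 | 
263 180 tool mm [ 11.  -8. -65.] z 0.258 | 267 180 tool mm [  6. -17. -68.] z 0.261 | 270 180 tool mm [ 11. -33. -79.] z 0.271 | 
263 182 tool mm [ 10.  -7. -58.] z 0.251 | 267 182 tool mm [  4. -15. -60.] z 0.252 | 270 182 tool mm [ 10. -33. -73.] z 0.265 | 
263 184 tool mm [  9.  -6. -50.] z 0.243 | 267 184 tool mm [  3. -14. -52.] z 0.245 | 270 184 tool mm [ -7. -15. -47.] z 0.24 | 
263 186 tool mm [ 10.  -7. -45.] z 0.238 | 267 186 tool mm [  4. -16. -47.] z 0.24 | 270 186 tool mm [ -8. -15. -40.] z 0.233 | 
263 188 tool mm [  9.  -6. -37.] z 0.23 | 267 188 tool mm [  3. -15. -40.] z 0.232 | 270 188 tool mm [ -7. -15. -34.] z 0.227 | 
263 190 tool mm [ 10.  -7. -32.] z 0.224 | 267 190 tool mm [  3. -15. -33.] z 0.226 | 270 190 tool mm [-199.  179.  191.] z 0.002 | 
263 192 tool mm [ -4.   7. -10.] z 0.202 | 267 192 tool mm [ -8.  -4. -14.] z 0.206 | 270 192 tool mm [-19.  -4.  -8.] z 0.201 | 
263 194 tool mm [ 2.  2. -9.] z 0.202 | 267 194 tool mm [ -4.  -8. -12.] z 0.204 | 270 194 tool mm [-11. -12. -10.] z 0.203 | 
263 196 tool mm [ 6. -4. -8.] z 0.201 | 267 196 tool mm [  2. -14. -12.] z 0.205 | 270 196 tool mm [ -6. -17.  -9.] z 0.201 | 
263 198 tool mm [ 8. -5. -3.] z 0.196 | 267 198 tool mm [  3. -16.  -7.] z 0.2 | 270 198 tool mm [ -3. -20.  -6.] z 0.199 |
```

Confirmed by both cameras: the tips end about 30 mm behind the reported TCP, so they are now at z≈0.223. I'll back off near, go 45 mm lower so the tips are at ≈0.178, and push again.

>>> arm_command(travel=[[0.04,0,0],[0.04,0,0],[0.0325,0,0],[0,0,0],[0,0,0.04],[0,0,0.04],[0,0,0.032],[0,0,0],[-0.02,0,0],[-0.01,0,0],[0,0,0]], rot=[[0,0,0],[0,0,0],[0,0,0],[0,0,0],[0,0,0],[0,0,0],[0,0,0],[0,0,0],[0,0,0],[0,0,0],[0,0,0]])

```text
time_s: 5.35
tcp_pos: [0.4521, -0.0579, 0.1487]
eef_rot: [0.086, 0.996, -0.001, 0.002]
ft_force: [-0.6, -0.6, -0.7]
grip_width: 0.0001
grasp_force: 0.0
```

>>> arm_command(travel=[[-0.01,0,0],[-0.01,0,0],[-0.01,0,0],[-0.01,0,0],[-0.01,0,0]], rot=[[0,0,0],[0,0,0],[0,0,0],[0,0,0],[0,0,0]])

```text
time_s: 5.85
tcp_pos: [0.4705, -0.0609, 0.1479]
eef_rot: [0.086, 0.996, -0.0, 0.0]
ft_force: [-3.2, 0.6, 1.4]
grip_width: 0.0002
grasp_force: 1.3
```

```bash
cat >> fix.py <<'E'
    # knob centre in the scene view: top-most sphere cap from depth cloud
    v,u=np.mgrid[160:240,230:310]; z=d[160:240,230:310]; k=z>0
    P=np.stack([(u-K[0,2])/K[0,0]*z,-(v-K[1,2])/K[1,1]*z,-z,np.ones_like(z)],-1)[k]@W.T
    rgb=p[160:240,230:310][k].max(1); P=P[:,:3]+np.array([.003,.0053,0])
    a=np.radians(YAW); G=np.stack([(P[:,0]-C[0])*np.cos(a)+(P[:,1]-C[1])*np.sin(a),-(P[:,0]-C[0])*np.sin(a)+(P[:,1]-C[1])*np.cos(a),P[:,2]],1)
    m=(rgb<75)&(G[:,2]>.172)&(G[:,2]<.212)&(abs(G[:,0])<.08)&(abs(G[:,1])<.08)
    from scipy.optimize import least_squares
    fun=lambda c:np.linalg.norm(G[m]-[c[0],c[1],.02+np.sqrt(max(.17**2-c[0]**2-c[1]**2,0))],axis=1)-.019
    o=least_squares(fun,np.median(G[m],0)[:2]+[.01,0],loss="soft_l1",f_scale=.002); print("n",m.sum(),"knob gb mm",(o.x*1e3).round(1),"rms",(np.sqrt(np.median(fun(o.x)**2))*1e3).round(2))
E
python3 fix.py s2
```

```text
tool gb (np.float64(-53.0), np.float64(-0.3)) [ 0.4705 -0.0609  0.1479] [-3.16  0.63  1.4 ]
n 71 knob gb mm [-39.5   1.9] rms 4.1
```

>>> arm_command(travel=[[-0.01,0,0],[-0.01,0,0],[-0.01,0,0],[-0.01,0,0],[-0.005,0,0],[0,0,0]], rot=[[0,0,0],[0,0,0],[0,0,0],[0,0,0],[0,0,0],[0,0,0]])

```text
time_s: 6.5
tcp_pos: [0.4887, -0.0641, 0.1479]
eef_rot: [0.086, 0.996, -0.0, 0.001]
ft_force: [0.4, 0.4, 0.8]
grip_width: 0.0002
grasp_force: 0.0
```

```bash
python3 fix.py s3
```

```text
tool gb (np.float64(-34.6), np.float64(-0.3)) [ 0.4887 -0.0641  0.1479] [0.4  0.38 0.8 ]
n 78 knob gb mm [-20.3   2.7] rms 4.14
```

View pics/s3.png

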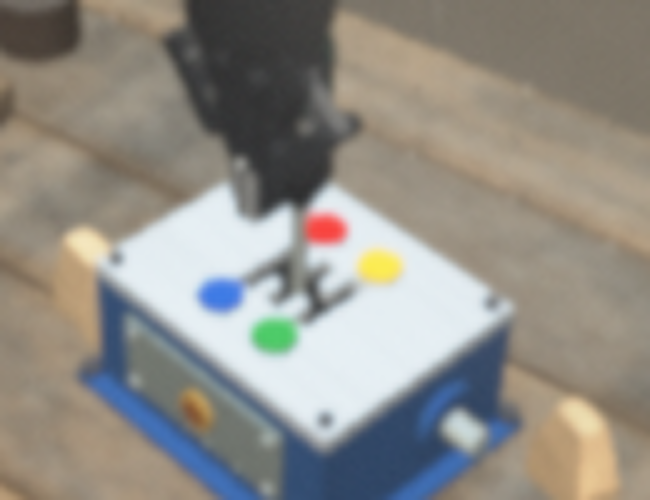

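The scene crop shows the stem nearly upright under the fingertips, rising from the cross way at about (297,290). I'll go round to the left of the knob and look.

>>> arm_command(travel=[[0.02,0,0],[0.04,0,0],[0.04,0,0],[0,0.05,0],[0,0.05,0],[0,0.05,0],[-0.05,0,0],[-0.05,0,0],[-0.05,0,0],[-0.037,0,0],[0,0,0],[0,0,0]], rot=[[0,0,0],[0,0,0],[0,0,0],[0,0,0],[0,0,0],[0,0,0],[0,0,0],[0,0,0],[0,0,0],[0,0,0],[0,0,0],[0,0,0]])

```text
time_s: 7.75
tcp_pos: [0.5319, -0.0107, 0.1476]
eef_rot: [0.086, 0.996, -0.0, 0.0]
ft_force: [-0.4, 0.5, -0.2]
grip_width: -0.0003
grasp_force: 0.0
```

```bash
python3 knob.py w3; python3 fix.py s4; python3 -c "
from h import *
f=np.load('w3.npz');cv2.imwrite('pics/w3.png',f['p'][...,::-1])"
```

```text
tool gb (np.float64(-1.4), np.float64(59.9)) [ 0.5317 -0.0106  0.1476] [-0.07  0.66 -0.25]
n 135 knob gb mm [-2.8  6. ] rms 2.26
```

View pics/w3.png

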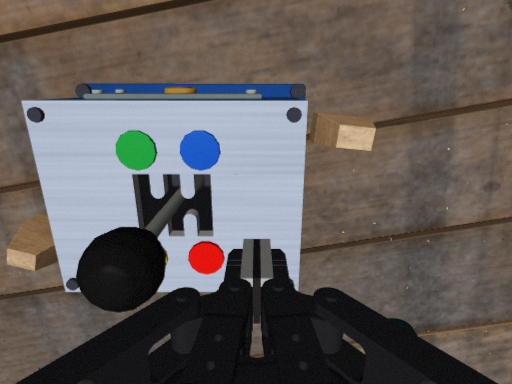

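The knob is at about (121,269), with green (137,150), blue (200,150), red (206,257) and the stem leaving the gate near (170,210). I'll fit the 38 mm sphere to the wrist depth.

```bash
cat > sph.py <<'E'
import sys
from fix import *
from scipy.optimize import least_squares
def sph(tag,roi):
    f=np.load(tag+".npz"); d,p,K,W=f["d"],f["p"],f["K"],f["W"]; x0,y0,x1,y1=roi
    v,u=np.mgrid[y0:y1,x0:x1]; z=d[y0:y1,x0:x1]; k=(z>0)&(p[y0:y1,x0:x1].max(2)<60)
    P=(np.stack([(u-K[0,2])/K[0,0]*z,-(v-K[1,2])/K[1,1]*z,-z,np.ones_like(z)],-1)[k]@W.T)[:,:3]
    P=P[(P[:,2]>.165)&(P[:,2]<.215)]
    fun=lambda c:np.linalg.norm(P-c,axis=1)-.019
    o=least_squares(fun,P.mean(0)-[0,0,.01],loss="soft_l1",f_scale=.001); print("knob",o.x.round(4),"gb",gb(o.x),"n",len(P),"med err mm",(np.median(abs(fun(o.x)))*1e3).round(2))
    # discs, same frame
    for k2,b in blobs(p,(0,0,512,384)).items():
        for c,a,bb in b:
            if k2!="black" and a>400: print(k2,a,gb(onplane(K,W,*c,.104)))
if __name__=="__main__": sph(sys.argv[1],[int(q) for q in sys.argv[2:6]])
E
python3 sph.py w3 70 215 175 315
```

```text
knob [ 0.5198 -0.0698  0.1896] gb (np.float64(-3.0), np.float64(-0.5)) n 5832 med err mm 0.36
red 874 (np.float64(41.6), np.float64(21.8))
green 1234 (np.float64(-41.9), np.float64(-22.0))
blue 1388 (np.float64(-81.7), np.float64(26.4))
blue 1238 (np.float64(-41.9), np.float64(21.8))
```

The knob is 3 mm near of the cross way, about 1.4 mm at the gate, so the stem is inside the gap. I'll push right with a slight far drift.

>>> arm_command(travel=[[0,-0.02,0],[0,-0.02,0],[0,-0.015,0],[0,-0.01,0],[-0.001,-0.01,0],[-0.002,-0.01,0],[-0.002,-0.01,0]], rot=[[0,0,0],[0,0,0],[0,0,0],[0,0,0],[0,0,0],[0,0,0],[0,0,0]])

```text
time_s: 8.55
tcp_pos: [0.528, -0.0486, 0.1479]
eef_rot: [0.086, 0.996, 0.0, 0.001]
ft_force: [0.0, 1.3, 0.3]
grip_width: 0.0
grasp_force: 1.0
```

>>> arm_command(travel=[[-0.002,-0.01,0],[-0.002,-0.01,0],[-0.002,-0.01,0],[0,-0.005,0]], rot=[[0,0,0],[0,0,0],[0,0,0],[0,0,0]])

```text
time_s: 8.95
tcp_pos: [0.5281, -0.0631, 0.1478]
eef_rot: [0.086, 0.996, -0.0, 0.001]
ft_force: [0.3, 2.7, -1.3]
grip_width: -0.0002
grasp_force: 1.0
```

```bash
python3 knob.py w4; python3 fix.py s5; python3 sph.py w4 100 210 230 320
```

```text
knob px 434.5 347.5 33.4 world [0.5894 0.0206 0.188 ] gearbox x,y mm 50.0 100.5
tool gb (np.float64(4.1), np.float64(7.3)) [ 0.5281 -0.0633  0.1478] [-0.87  2.12 -1.83]
n 123 knob gb mm [ -0.4 -19.4] rms 1.14
knob [ 0.5164 -0.0918  0.1882] gb (np.float64(-2.5), np.float64(-22.8)) n 5250 med err mm 0.37
green 1255 (np.float64(-41.9), np.float64(-22.3))
blue 556 (np.float64(-80.3), np.float64(39.4))
blue 1269 (np.float64(-41.9), np.float64(21.5))
```

The lever is in the cross way and forces are low. I'll go on to the right column.

>>> arm_command(travel=[[0,-0.01,0],[0,-0.01,0],[0,-0.01,0],[0,-0.01,0],[0,-0.01,0],[0,-0.006,0],[0,0,0]], rot=[[0,0,0],[0,0,0],[0,0,0],[0,0,0],[0,0,0],[0,0,0],[0,0,0]])

```text
time_s: 9.75
tcp_pos: [0.5243, -0.0854, 0.148]
eef_rot: [0.086, 0.996, -0.0, 0.001]
ft_force: [0.0, 1.5, -1.1]
grip_width: -0.0002
grasp_force: 0.6
```

```bash
python3 knob.py w5; python3 fix.py s6; python3 sph.py w5 80 190 230 320
```

```text
knob px 453.5 347.5 33.4 world [0.5875 0.0082 0.188 ] gearbox x,y mm 50.3 87.9
knob px 278.5 215.5 25.7 world [ 0.499 -0.07   0.188] gearbox x,y mm -23.4 -4.3
knob px 198.5 270.5 25.4 world [ 0.5203 -0.1112  0.188 ] gearbox x,y mm 4.6 -41.3
tool gb (np.float64(4.1), np.float64(-14.9)) [ 0.5243 -0.0852  0.148 ] [0.18 0.43 0.13]
n 124 knob gb mm [ -0.4 -41.3] rms 1.24
knob [ 0.5126 -0.1144  0.1836] gb (np.float64(-2.4), np.float64(-45.7)) n 5115 med err mm 0.37
red 891 (np.float64(41.6), np.float64(21.4))
green 1250 (np.float64(-41.9), np.float64(-22.4))
blue 511 (np.float64(-80.5), np.float64(31.9))
blue 1267 (np.float64(-41.9), np.float64(21.3))
```

>>> arm_command(travel=[[0,0.0225,0],[0,0.04,0],[-0.04,0,0],[-0.04,0,0],[-0.035,0,0.015],[0,0,0.015],[0,-0.05,0],[0,-0.05,0],[0,-0.04,0],[0,0,0],[0.02,0,0],[0.02,0,0],[0,0,0]], rot=[[0,0,0],[0,0,0],[0,0,0],[0,0,0],[0,0,0],[0,0,0],[0,0,0],[0,0,0],[0,0,0],[0,0,0],[0,0,0],[0,0,0],[0,0,0]])

```text
time_s: 11.15
tcp_pos: [0.5473, -0.1194, 0.1358]
eef_rot: [0.086, 0.996, -0.0, 0.0]
ft_force: [0.4, 0.9, 0.3]
grip_width: 0.0002
grasp_force: 0.0
```

```bash
python3 knob.py w6; python3 fix.py s7; python3 sph.py w6 200 140 315 245; python3 -c "
from h import *
f=np.load('w6.npz');cv2.imwrite('pics/w6.png',f['p'][...,::-1])"
```

```text
knob px 325.5 190.5 29.9 world [ 0.5095 -0.0847  0.188 ] gearbox x,y mm -10.5 -16.9
knob px 487.5 333.5 31.2 world [ 0.591  -0.0183  0.188 ] gearbox x,y mm 58.4 62.4
tool gb (np.float64(33.4), np.float64(-44.8)) [ 0.5479 -0.1197  0.1361] [ 0.3  -0.42  1.17]
n 140 knob gb mm [  2.9 -44.2] rms 2.22
knob [ 0.5124 -0.1144  0.1834] gb (np.float64(-2.6), np.float64(-45.7)) n 6288 med err mm 0.34
red 1094 (np.float64(41.7), np.float64(21.2))
green 1598 (np.float64(-41.8), np.float64(-22.6))
blue 1608 (np.float64(-41.8), np.float64(21.2))
```

View pics/w6.png

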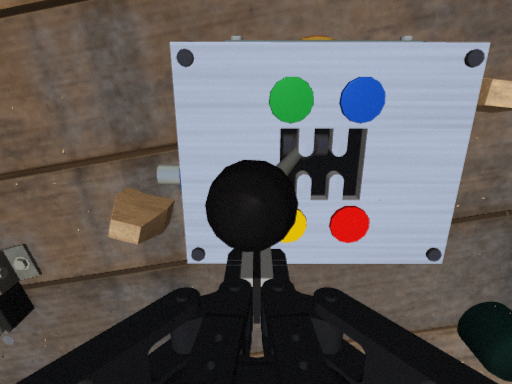

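The knob (252,205) is in front of the fingers, the stem is in the right column at (288,165), and green is ahead at (291,99). I'll push near.

>>> arm_command(travel=[[0.01,0,0],[0.01,0,0],[0.01,0,0],[0.01,0,0],[0.01,0,0],[0.01,0,0],[0.01,0,0],[0.01,0,0],[0.01,0,0]], rot=[[0,0,0],[0,0,0],[0,0,0],[0,0,0],[0,0,0],[0,0,0],[0,0,0],[0,0,0],[0,0,0]])

```text
time_s: 12.15
tcp_pos: [0.5128, -0.1145, 0.1359]
eef_rot: [0.086, 0.996, -0.0, 0.001]
ft_force: [0.9, -0.8, -0.2]
grip_width: 0.0
grasp_force: 1.3
```

```bash
python3 knob.py w7 >/dev/null; python3 fix.py s8; python3 sph.py w7 200 140 315 245
```

```text
tool gb (np.float64(-3.0), np.float64(-45.6)) [ 0.512  -0.1142  0.1357] [ 0.68 -0.14 -0.02]
n 156 knob gb mm [-25.  -44.4] rms 2.72
knob [ 0.485  -0.1096  0.1805] gb (np.float64(-30.4), np.float64(-45.7)) n 5138 med err mm 0.34
red 951 (np.float64(41.5), np.float64(21.3))
yellow 458 (np.float64(40.4), np.float64(-16.8))
green 1354 (np.float64(-42.0), np.float64(-22.6))
blue 1381 (np.float64(-82.2), np.float64(-19.7))
blue 1371 (np.float64(-42.0), np.float64(21.3))
```

>>> arm_command(travel=[[0.01,0,0],[0.0075,0,0],[0.005,0,0],[0.0025,0,0],[0,0,0]], rot=[[0,0,0],[0,0,0],[0,0,0],[0,0,0],[0,0,0]])

```text
time_s: 12.75
tcp_pos: [0.5035, -0.1126, 0.136]
eef_rot: [0.086, 0.996, -0.0, 0.001]
ft_force: [4.6, -0.2, -3.1]
grip_width: 0.0002
grasp_force: 2.0
```

>>> arm_command(travel=[[0.0025,0,0],[0.0025,0,0]], rot=[[0,0,0],[0,0,0]])

```text
time_s: 12.95
tcp_pos: [0.5027, -0.1124, 0.1361]
eef_rot: [0.086, 0.996, -0.0, 0.002]
ft_force: [11.1, 0.6, -6.9]
grip_width: -0.0001
grasp_force: 5.5
```

```bash
python3 knob.py w8 >/dev/null; python3 fix.py s9; python3 sph.py w8 200 140 315 245
```

```text
tool gb (np.float64(-12.5), np.float64(-45.4)) [ 0.5027 -0.1124  0.136 ] [ 9.83  0.72 -5.35]
n 156 knob gb mm [-34.7 -44.4] rms 2.58
knob [ 0.4749 -0.1078  0.1781] gb (np.float64(-40.7), np.float64(-45.7)) n 5109 med err mm 0.35
red 852 (np.float64(40.6), np.float64(21.6))
green 1238 (np.float64(-42.7), np.float64(-22.2))
blue 1721 (np.float64(-85.7), np.float64(-17.2))
blue 1310 (np.float64(-42.1), np.float64(21.3))
```

Force has risen to about 10 N and the knob is at (-40.7, -45.7), so it is on the end stop. I'll back off far, lift, and check.

>>> arm_command(travel=[[-0.02,0,0],[-0.04,0,0],[-0.04,0,0],[-0.04,0,-0.05],[0,0,-0.1],[0,0,-0.1],[0,0,0],[0,0,0],[0,0,0]], rot=[[0,0,0],[0,0,0],[0,0,0],[0,0,0],[0,0,0],[0,0,0],[0,0,0],[0,0,0],[0,0,0]])

```text
time_s: 13.95
tcp_pos: [0.5553, -0.1216, 0.2346]
eef_rot: [0.086, 0.996, 0.0, -0.001]
ft_force: [0.1, -0.4, 0.3]
grip_width: -0.0003
grasp_force: 0.0
```

```bash
python3 knob.py w9; python3 fix.py s10; python3 sph.py w9 200 60 330 235; python3 -c "
from h import *
f=np.load('w9.npz');cv2.imwrite('pics/w9.png',f['p'][...,::-1])"
```

```text
knob px 254.5 87.5 27.4 world [ 0.4752 -0.1079  0.188 ] gearbox x,y mm -40.4 -45.8
knob px 442.5 279.5 26.6 world [0.6442 0.0152 0.188 ] gearbox x,y mm 104.9 104.6
knob px 469.5 339.5 25.4 world [0.7093 0.0391 0.188 ] gearbox x,y mm 165.0 139.4
tool gb (np.float64(40.7), np.float64(-45.4)) [ 0.5551 -0.1215  0.2342] [ 0.24 -0.75  0.28]
n 98 knob gb mm [-37.4 -42.2] rms 1.16
knob [ 0.4751 -0.1079  0.1782] gb (np.float64(-40.5), np.float64(-45.7)) n 2376 med err mm 0.38
red 567 (np.float64(41.9), np.float64(21.2))
red 472 (np.float64(242.3), np.float64(-304.5))
yellow 564 (np.float64(42.0), np.float64(-22.6))
blue 751 (np.float64(-41.8), np.float64(21.1))
```

View pics/w9.png

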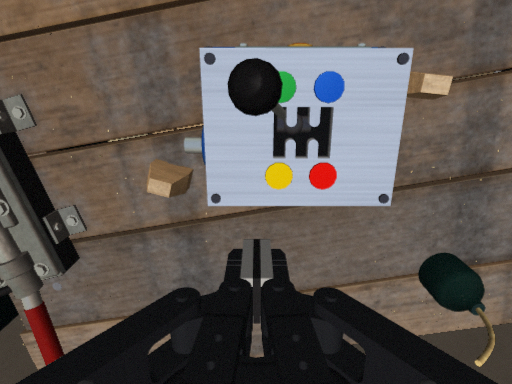

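The knob (255,87) is by the green disc (285,87) with the stem at the near end of the right slot. Its lean is about -0.25, so it is fully home, and the blocks and oil can are undisturbed with the tool clear.

```bash
python3 -c "
from station import r
print(r.close_job())"
```

```text
the job is handed in; nothing more can be done
None
```

The lever is fully home in the near-right slot marked by the green disc, pushed there with shut fingertips through no other slot, the arm is clear, no bystander was touched, and the job is handed in at about 14 s.

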